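Coffee pot on the gas: push, turn and hold the hob knob

ROBOT

A 6-joint arm with a two-finger parallel gripper is mounted at the origin on a cart in front of the work surface, level with it; the furniture and walls round the work are solid. World frame = base frame: x ahead of the robot, y to its left, z up, the work surface at z = 0. Lengths are in m, angles in rad, forces in N, time in s.
With the tool pointing down it reaches from about 0.375 to 0.9 m from the base axis. Payload 3.1 kg.
Tool frame: the origin (TCP) lies midway between the tips of the shut fingers; the grasp point (between the pads) lies 19 mm behind it; z points along the fingers, y is the line along which they close (so a half turn about z gives the same grasp; the last joint's range is limited). The gripper opens to 85 mm and grips with 20 to 120 N. Pads are 22 mm wide; open, the fingers measure 114 mm over their backs; the gripper's body (76 mm by 85 mm) begins 54 mm behind the grasp point. The pads swing forward as they close: fully open they stand 13 mm farther back than shut.
Start: joints at [1.079, 0.527, 1.433, -0, 1.181, -0.178], TCP at [0.192, 0.595, 0.231] pointing down, gripper open.
Joint ranges: [-3.08, 3.08], [-0.75, 2.2], [0.22, 2.44], [-1.43, 4.57], [0, 2.65], [-2.85, 2.85]. Speed limits (rad/s): [2.79, 2.79, 3.14, 3.14, 3.14, 3.14].

INTERFACE

Orientations are given as a unit quaternion [x, y, z, w].
In Python, from station import manip gives the robot as it stands.
- The arm moves only by the tool step_arm, never from a script. Its argument "targets" is text: rows parted by semicolons, each of 4 numbers parted by spaces: the shift along the tool's x, y, z in mm, then the turn about the tool's z in degrees. A call has 1 to 12 rows; each row is the pose to reach, as a shift and turn from the pose commanded when the call began, along the tool's axes at that moment; what a row does not reach only later rows make up. A row lasts 1/10 s, in which the tool goes at most 50 mm and 8.59 degrees, less where a joint would pass 70% of its speed; a pose out of reach is approached as far as the arm can. A call with a gripper value outside its range is refused whole. "gripper" is the closure, from 0 (fully open) to 1 (shut), set as the call begins (left out, the last holds). The fingers move at their own pace and stop on an object; "squeeze" is the grip in N (left out, the last holds). Time passes only in rows, so rows that repeat a pose let the fingers close. It gives the time, the measured TCP pose, the force, the opening and the grip force at its end, in the units of the state.
- manip.sense(): the state, without advancing time (a new reading comes with each control period).
- manip.snapshot(name): name is "scene" or "side" or "wrist"; returns the picture (384x512x3 uint8, red, green, blue); there is no depth.
- manip.get_calibration(name): a dict with "fov_y" (degrees; the focal length in pixels is half the picture's height over the tangent of half this angle, whatever the lens; pixels are square), "cx", "cy" (the principal point, pixels), "extrinsics" (4x4, takes a point from camera to world coordinates); the wrist camera has in their place "tool_from_camera" (4x4, takes a point from camera to tool coordinates, whose origin is the TCP and whose axes are the flange's). Camera axes: x right, y down, z forward; pixel columns grow to the right and rows downward; lengths in m; the calibration is good to about 2 mm. A picture is of the moment at which its call begins: read the wrist's pose just before it. get_calibration takes no time and is no camera call.
- manip.sign_off(): hands the job in; it is judged then, once.
Trained networks look in the newest picture that a camera, given by its name, has taken for a name from the list of things; names that differ only in an ending like _2 or _b are one class to them, and where a whole thing is asked for, a point or a joint stands for the part that bears it (a point fixed in the world has none). Each returns a list of dicts, best first, with "p" (0 to 1); they miss things now and then, are a little off and sometimes report something else, mostly with a low value. They report only what shows in the picture. A call takes as long as a camera call. They do not tell look-alikes from the thing itself.
- manip.recognise(camera, query): "position" ([column, row] in pixels, amid what is visible of it).
- manip.masks_of(camera, query): "pixels" (384x512 bool, what is visible of it) and "position" ([column, row] in pixels, amid what is visible of it).
- manip.mark_of(camera, query): "position" ([column, row] in pixels: a listed point, or the origin of a listed thing).
The state is a dict: "t": time; "q": joint angles; "qd": joint speeds; "tau": joint torques, N m; "tcp_pos": TCP position; "tool_rot": TCP orientation; "force": force on the tool from outside, world axes, zero at the start; "ft_torque": the same for the moment, N m; "finger_gap": opening from 0.0 (shut) to 1.0 (fully open); "gripper_force": force on a finger pad.
Only numpy, scipy, OpenCV 4.12 (cv2) and the standard library are available. Lean on these libraries where they do the work, as an engineer would, in place of code of your own. Each camera call takes 0.05 s, during which the arm holds its last target. There are 200 camera calls.

TASK

Stand the coffee pot on the reducer ring (the flat star-shaped trivet lying on one of the two burners) and take your hand off it. Then light the burner under it with the knob straight in front of that burner: push the knob in, turn it anticlockwise past its safety stop to full flame (a quarter turn), keep it there fully pressed for three seconds so that the flame safety device catches, let it spring out, and turn it on to the small flame at its end stop. Keep the pot upright, and leave the other knob off and the casserole, mug and coffee jar where they are.

Things in the scene. Friction and masses are not known exactly. Their poses are not given: they have to be found in the camera images.
- hob: Steel table-top gas hob, fixed, 320 x 430 mm. Origin: centre of its underside on the worktop; x to its back, y to its left, z up. Flat top 70 mm up, from x = -0.058 to 0.155. Its front is a panel sloping at 25 deg from (x, z) = (-0.165, 0.020) up to (-0.058, 0.070); the knobs' axes leave it at (-0.1115, +-0.105, 0.045). Ring centres (0.035, +-0.105), black support fingers there to z = 0.090.
- reducer: Reducer ring, loose: dark steel star of eight spokes and a rim, 134 mm across, 6 mm thick. It lies centred on the pan support of the left or right ring (the casserole has the other); the pot is too small to stand there without it. Origin: centre of its underside (z = 0.090 at start, top at 0.096); z up. A wall cupboard hangs over the rings' rear from about x = 0.6 m, 0.48 m up.
- coffee_pot: Eight-sided aluminium stove-top coffee pot with black handle and lid knob, lid fixed, 158 mm high, base 88 mm across, 0.3 to 0.55 kg. Origin: centre of its underside; z up; the handle points to its -x, the spout to +x. It starts on the worktop right of the hob, handle roughly towards the robot.
- pot_handle (a point): Middle of the level upper bar of the pot's handle, at (-0.072, 0, 0.114) in the pot's frame; axes as the pot's. The bar runs along x from 43 to 104 mm off the pot's axis, 14 mm wide (y), 18 mm high; at its outer end the grip bends down to 45 mm above the pot's underside, 85 mm off its axis.
- knob_l_grip (a point): Black knob of the left ring, straight in front of it: skirt 54 mm across, on it a bar 53 x 14 x 25 mm. Point on the knob's axis, 34 mm off the panel (knob out): 10 mm below the bar's top, 15 mm above the skirt's face. z: the axis, out of the panel, 25 deg from vertical, leaning to the hob's front; x: along the bar to its white pointer line (up the slope at off). Moves with both joints.
- knob_r_grip (a point): Black knob of the right ring, straight in front of it: skirt 54 mm across, on it a bar 53 x 14 x 25 mm. Point on the knob's axis, 34 mm off the panel (knob out): 10 mm below the bar's top, 15 mm above the skirt's face. z: the axis, out of the panel, 25 deg from vertical, leaning to the hob's front; x: along the bar to its white pointer line (up the slope at off). Moves with both joints.
- knob_l (a joint): Turn of the left knob, rad: 0 off, + anticlockwise seen from outside; full flame (big mark) at 1.57, small flame (small mark) at the end stop, 2.97. From off a safety stop blocks it at 0.1 unless it is pressed in; the stop ends at 0.7, then the knob may spring out (going back again needs a press). Stiff (0.05 N m): stays where it is left.
- knob_r (a joint): Turn of the right knob, rad: 0 off, + anticlockwise seen from outside; full flame (big mark) at 1.57, small flame (small mark) at the end stop, 2.97. From off a safety stop blocks it at 0.1 unless it is pressed in; the stop ends at 0.7, then the knob may spring out (going back again needs a press). Stiff (0.05 N m): stays where it is left.
- knob_l_push (a joint): Depth by which the left knob is pressed in along its axis, m: 0 out, 0.008 fully in, a firm end. The spring takes 4 N to start, 9 N fully in; from 0.006 on the knob passes under the safety stop.
- knob_r_push (a joint): Depth by which the right knob is pressed in along its axis, m: 0 out, 0.008 fully in, a firm end. The spring takes 4 N to start, 9 N fully in; from 0.006 on the knob passes under the safety stop.
- casserole: Lidded steel casserole, 145 mm across (190 mm over its two wire ears), 106 mm high, 0.9 kg, on the other ring; stays there. Origin at the centre of its underside.
- mug: White mug with a handle, 83 x 116 x 94 mm, behind the coffee pot; stays there. Origin under its middle.
- coffee_jar: Glass coffee jar with a brown lid, 83 mm across, 150 mm high, to the right of the coffee pot; stays there. Origin under its middle.
Not all that is in view belongs to the job. Of the things that look like the reducer, the smaller one is meant.

How it is judged:
On the way, in this order (a step that is already met when the one before it is completed fails the run):
1. the coffee pot stands upright on the reducer, centred on it within 16 mm, let go, and both knobs are still off (horizontal distance between coffee_pot and reducer below 0.016 m and z of coffee_pot in the frame of reducer between 0.002 and 0.012 m and angle between coffee_pot's own z axis and vertical below 0.06 rad and contact force between the fingers and coffee_pot below 0.2 N and distance of reducer from where it was at the start of the episode below 0.025 m and linear speed of coffee_pot below 0.02 m/s and value of joint each of knob_l, knob_r below 0.25 rad), for 0.2 s.
2. the knob in front of the pot's burner is at full flame (1.57 +- 0.3 rad) and kept pressed in by more than 5 mm for 2.2 s without a break, the pot standing on the reducer (horizontal distance between coffee_pot and reducer below 0.016 m and z of coffee_pot in the frame of reducer between 0.002 and 0.012 m and angle between coffee_pot's own z axis and vertical below 0.06 rad and contact force between the fingers and coffee_pot below 0.2 N and ((y of reducer in the frame of hob above 0 m and value of joint knob_l between 1.27 and 1.87 rad and value of joint knob_l_push above 0.005 m) or (y of reducer in the frame of hob below 0 m and value of joint knob_r between 1.27 and 1.87 rad and value of joint knob_r_push above 0.005 m))), for 2.2 s.
3. the same knob has sprung out again and stands at the small flame (within 0.25 rad of its end stop) (((y of reducer in the frame of hob above 0 m and value of joint knob_l above 2.72 rad and value of joint knob_l_push below 0.0015 m) or (y of reducer in the frame of hob below 0 m and value of joint knob_r above 2.72 rad and value of joint knob_r_push below 0.0015 m))), for 0.2 s.
At the end, for the whole second after the job is handed in: The coffee pot stands upright and still on the reducer, centred within 16 mm; the reducer is within 25 mm of its start; the knob in front of it is sprung out (under 1.5 mm in) and within 0.25 rad of its end stop (2.97 rad); the other knob is off (under 0.25 rad); nothing is held (horizontal distance between coffee_pot and reducer below 0.016 m and z of coffee_pot in the frame of reducer between 0.002 and 0.012 m and angle between coffee_pot's own z axis and vertical below 0.06 rad and contact force between the fingers and coffee_pot below 0.2 N and distance of reducer from where it was at the start of the episode below 0.025 m and linear speed of coffee_pot below 0.02 m/s and ((y of reducer in the frame of hob above 0 m and value of joint knob_l above 2.72 rad and value of joint knob_l_push below 0.0015 m and value of joint knob_r below 0.25 rad) or (y of reducer in the frame of hob below 0 m and value of joint knob_r above 2.72 rad and value of joint knob_r_push below 0.0015 m and value of joint knob_l below 0.25 rad))); the robot touches nothing.
It fails at once if the coffee pot is tipped by more than 0.5 rad (angle between coffee_pot's own z axis and vertical above 0.5 rad).
It fails at once if the knob of the casserole's burner is turned by more than 0.3 rad ((y of reducer in the frame of hob above 0 m and value of joint knob_r above 0.3 rad) or (y of reducer in the frame of hob below 0 m and value of joint knob_l above 0.3 rad)).
It fails at once if the casserole is moved by more than 25 mm (distance of casserole from where it was at the start of the episode above 0.025 m).
It fails at once if the mug or the coffee jar is moved by more than 30 mm (distance of any of mug, coffee_jar from where it was at the start of the episode above 0.03 m).
It also fails if it takes over 72 s, if anything falls off the work surface, if the arm or the gripper's body presses on something with over 40 N, if the wrist force passes 120 N, or if a joint passes its speed limit or range.

## Working session

There is one attempt and no reset: what is moved stays moved. The work goes in short steps, Python scripts to look and compute and a tool call to move; the robot and the scene stay as the last step left them, time stands still between calls to the robot, and variables do not carry over. Pictures are saved under pics/ and viewed, at most 10 in all, crops included, and the job is handed in when it is done.

Besides the shell and the picture viewer there is one more tool, called after ">>>" as name(argument=value, ...) on one line, values as JSON. step_arm: Moves the arm, as the interface text tells. Its arguments: {"type":"object","properties":{"targets":{"type":"string"},"gripper":{"type":"number"},"squeeze":{"type":"number"}},"required":["targets"]}

```bash
mkdir -p pics
cat > h.py <<'E'
import numpy as np, cv2
from station import manip
from scipy.spatial.transform import Rotation as R
def cam(n,s=None):
    c=manip.get_calibration(n); f=192/np.tan(np.radians(c['fov_y'])/2)
    if n=='wrist':
        s=s or manip.sense(); T=np.eye(4); T[:3,:3]=R.from_quat(s['tool_rot']).as_matrix(); T[:3,3]=s['tcp_pos']
        E=T@np.array(c['tool_from_camera'])
    else: E=np.array(c['extrinsics'])
    return f,c['cx'],c['cy'],E
def ray(n,px,s=None):
    f,cx,cy,E=cam(n,s); d=E[:3,:3]@np.array([(px[0]-cx)/f,(px[1]-cy)/f,1]); return E[:3,3],d/np.linalg.norm(d)
def atz(n,px,z,s=None):
    o,d=ray(n,px,s); return o+d*(z-o[2])/d[2]
def tri(rays):
    A=sum(np.eye(3)-np.outer(d,d) for o,d in rays); b=sum((np.eye(3)-np.outer(d,d))@o for o,d in rays); return np.linalg.solve(A,b)
def proj(n,p,s=None):
    f,cx,cy,E=cam(n,s); q=E[:3,:3].T@(np.array(p)-E[:3,3]); return [cx+f*q[0]/q[2],cy+f*q[1]/q[2]]
E
python3 - <<'E'
from h import *
np.set_printoptions(precision=3,suppress=True)
s=manip.sense(); print(s['t'],R.from_quat(s['tool_rot']).as_matrix())
ims=[]
for n in ('scene','side'):
    im=manip.snapshot(n); cv2.imwrite(f'pics/{n}0.png',im[...,::-1]); 
    print(n,cam(n))
    for q in ('hob','reducer','coffee_pot','pot_handle','knob_l_grip','knob_r_grip','casserole','mug','coffee_jar'):
        print(n,q,[(round(r['p'],2),np.round(r['position'])) for r in manip.mark_of(n,q)[:3]])
E
```

```text
0.0 [[-0.951  0.308 -0.001]
 [ 0.308  0.951 -0.002]
 [ 0.    -0.002 -1.   ]]
scene (np.float64(356.23531511698593), 256.8902888909287, 186.03724708444307, array([[ 0.851, -0.378,  0.364,  0.152],
       [-0.525, -0.612,  0.592, -0.671],
       [-0.001, -0.695, -0.719,  0.962],
       [ 0.   ,  0.   ,  0.   ,  1.   ]]))
scene hob [(0.65, array([214., 159.]))]
scene reducer [(0.75, array([225., 232.])), (0.64, array([194., 131.])), (0.33, array([282., 253.]))]
scene coffee_pot [(0.97, array([282., 252.])), (0.35, array([328., 230.]))]
scene pot_handle [(0.94, array([259., 234.]))]
scene knob_l_grip [(0.42, array([170., 154.])), (0.25, array([323., 319.]))]
scene knob_r_grip [(0.52, array([222., 171.]))]
scene casserole [(0.96, array([239., 141.])), (0.62, array([221., 172.]))]
scene mug [(0.73, array([329., 227.]))]
scene coffee_jar [(0.65, array([326., 321.]))]
side (np.float64(482.3078685889646), 261.3594755480068, 185.5350534422956, array([[ 0.799, -0.455,  0.394, -0.16 ],
       [-0.602, -0.585,  0.544, -0.951],
       [-0.017, -0.672, -0.741,  1.446],
       [ 0.   ,  0.   ,  0.   ,  1.   ]]))
side hob [(0.68, array([220., 156.])), (0.42, array([246., 140.]))]
side reducer [(0.65, array([197., 132.])), (0.56, array([240., 223.]))]
side coffee_pot [(0.68, array([295., 239.]))]
side pot_handle [(0.95, array([275., 221.]))]
side knob_l_grip [(0.69, array([185., 157.]))]
side knob_r_grip [(0.69, array([234., 168.])), (0.41, array([294., 236.]))]
side casserole [(0.92, array([248., 139.]))]
side mug [(0.75, array([333., 217.]))]
side coffee_jar [(0.66, array([340., 283.]))]
```

Run:
```python
from h import *
np.set_printoptions(precision=3,suppress=True)
P=dict(hob=[(214,159),(220,156)],red_A=[(194,131),(197,132)],red_B=[(225,232),(240,223)],pot=[(282,252),(295,239)],handle=[(259,234),(275,221)],kl=[(170,154),(185,157)],kr=[(222,171),(234,168)],cass=[(239,141),(248,139)],mug=[(329,227),(333,217)],jar=[(326,321),(340,283)])
zs=dict(hob=0,red_A=.09,red_B=0,pot=0,handle=.114,kl=.076,kr=.076,cass=.09,mug=0,jar=0)
for k,(a,b) in P.items(): print(k,tri([ray('scene',a),ray('side',b)]),atz('scene',a,zs[k]),atz('side',b,zs[k]))
a=cv2.imread('pics/scene0.png'); b=cv2.imread('pics/side0.png')
cv2.imwrite('pics/v1.png',cv2.resize(a[60:360,90:410],(800,750))[:600])
cv2.imwrite('pics/v2.png',cv2.resize(b[70:320,120:420],None,fx=2.4,fy=2.4))
```

```text
hob [ 0.6    0.408 -0.059] [ 0.571  0.343 -0.   ] [0.573 0.357 0.   ]
red_A [0.575 0.544 0.007] [0.54  0.441 0.09 ] [0.531 0.457 0.09 ]
red_B [ 0.463  0.057 -0.082] [ 0.437 -0.004  0.   ] [ 0.431  0.008 -0.   ]
pot [ 0.589 -0.129 -0.084] [ 0.554 -0.17   0.   ] [ 0.548 -0.177  0.   ]
handle [ 0.485 -0.139  0.114] [ 0.484 -0.142  0.114] [ 0.486 -0.136  0.114]
kl [0.399 0.328 0.118] [0.409 0.376 0.076] [0.418 0.371 0.076]
kr [0.538 0.196 0.073] [0.533 0.189 0.076] [0.54  0.197 0.076]
cass [0.636 0.235 0.144] [0.662 0.291 0.09 ] [0.675 0.288 0.09 ]
mug [ 1.093  0.125 -0.578] [ 0.746 -0.171  0.   ] [ 0.728 -0.186  0.   ]
jar [ 0.487 -0.454  0.121] [ 0.53  -0.418  0.   ] [ 0.552 -0.412 -0.   ]
```

View pics/v1.png

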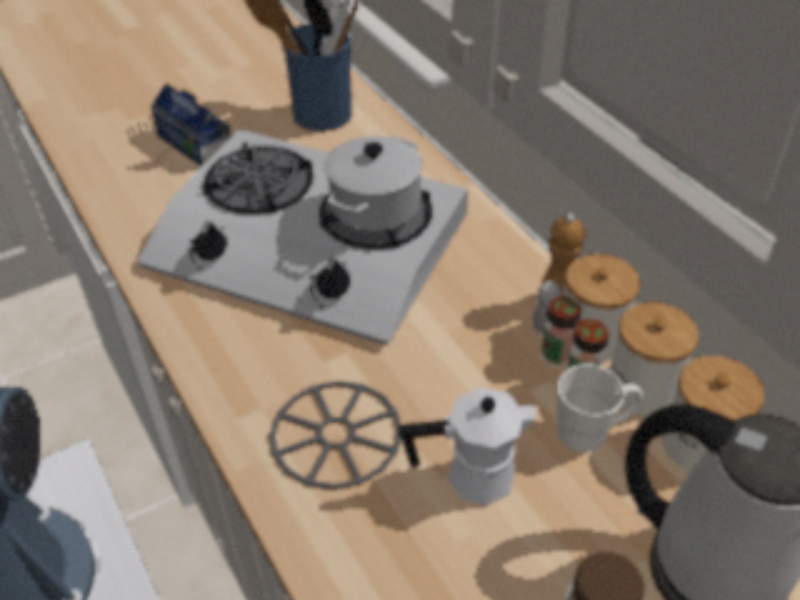

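View pics/v2.png

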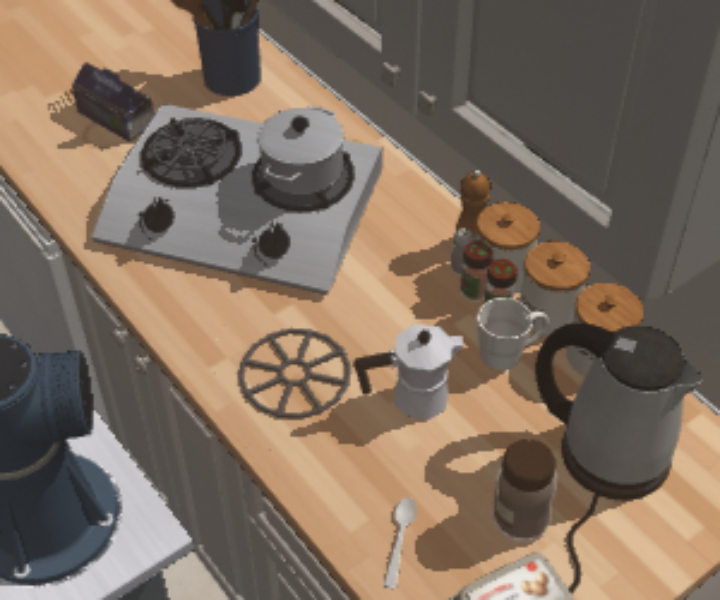

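The reducer candidates in the scene image are:
- (194,131): a small star on the hob's left ring.
- (225,232): a wheel-shaped trivet on the worktop, about 200 mm across.

The small one on the left ring fits the description, so knob_l is the one to use. The casserole is on the right ring at (239,141), and the pot is at (282,252) with its handle towards the robot. I'll move over the hob and confirm this in a close view.

>>> step_arm(targets="-300 -115 -170 0;-300 -115 -170 0;-300 -115 -170 0;-300 -115 -170 0;-300 -115 -170 0;-300 -115 -170 0;-300 -115 -170 0;-300 -115 -170 0;-300 -115 -170 0")

```text
t: 1.9
tcp_pos: [0.4442, 0.392, 0.4024]
tool_rot: [0.157, 0.988, 0.001, 0.001]
force: [-0.5, 0.9, -0.1]
finger_gap: 1.0
gripper_force: 0.0
```

Run:
```python
from h import *
np.set_printoptions(precision=3,suppress=True)
s=manip.sense(); im=manip.snapshot('wrist'); print(s['t'],s['tcp_pos'],s['q'])
print(np.array(manip.get_calibration('wrist')['tool_from_camera']))
for q,z in (('hob',0),('reducer',.09),('knob_l_grip',.076),('knob_r_grip',.076),('casserole',.09)):
    print(q,[(round(r['p'],2),np.round(r['position']),atz('wrist',r['position'],z,s)[:2]) for r in manip.mark_of('wrist',q)[:3]])
cv2.imwrite('pics/w1.png',cv2.resize(im[...,::-1],(800,600)))
```

```text
1.9 [0.444 0.392 0.402] [ 0.534  0.337  1.275  0.     1.527 -0.72 ]
[[ 0.    -0.954 -0.299  0.077]
 [ 1.     0.     0.    -0.   ]
 [-0.    -0.299  0.954 -0.142]
 [ 0.     0.     0.     1.   ]]
hob [(0.81, array([259., 213.]), array([0.576, 0.353]))]
reducer [(0.93, array([ 51., 202.]), array([0.423, 0.062])), (0.58, array([319., 193.]), array([0.54 , 0.461]))]
knob_l_grip [(0.6, array([233., 131.]), array([0.41 , 0.366]))]
knob_r_grip [(0.71, array([162., 234.]), array([0.533, 0.198]))]
casserole [(0.79, array([240., 292.]), array([0.671, 0.287]))]
```

View pics/w1.png

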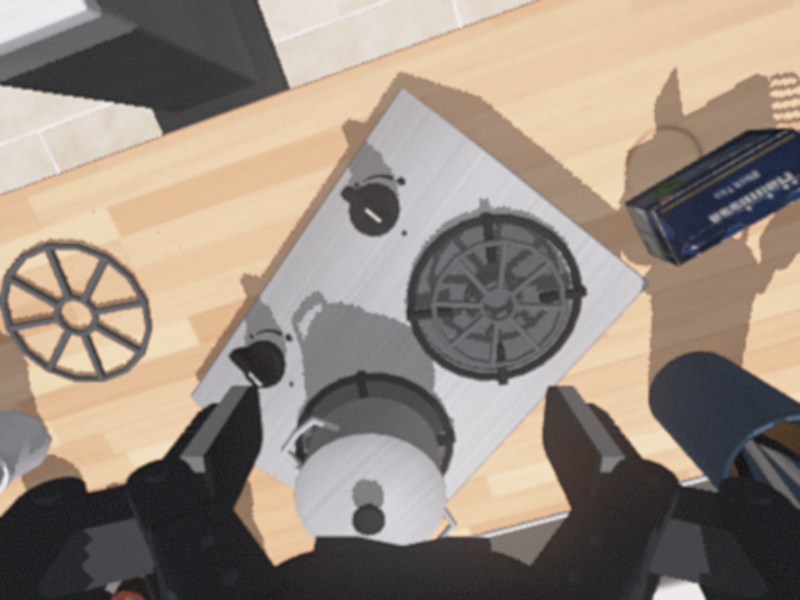

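In this crop, (498,298) is the small eight-spoked star on the left ring, with a rim of about 130 mm. The wheel at (75,312) lies on the worktop and is larger, so it is the decoy. The left knob is at (374,208) and the right knob at (260,362). Next I'll fit the hob pose.

```bash
cat >> h.py <<'E'
def shift(d,s=None):
    "world shift -> tool axes, mm"
    s=s or manip.sense(); return np.round(1000*R.from_quat(s['tool_rot']).as_matrix().T@np.array(d),1)
E
python3 - <<'E'
from h import *
from scipy.optimize import least_squares
np.set_printoptions(precision=4,suppress=True)
s=manip.sense()
pts=[((403,88),(-.165,.215,.02)),((193,396),(-.165,-.215,.02)),((645,283),(.155,.215,.07)),((498,299),(.035,.105,.096)),((374,212),(-.1285,.105,.0815)),]
W=np.array([atz('wrist',np.array(p)/1.5625,h[2],s)[:2] for p,h in pts]); H=np.array([h[:2] for _,h in pts])
def f(v): return (W-(H@np.array([[np.cos(v[2]),np.sin(v[2])],[-np.sin(v[2]),np.cos(v[2])]])+v[:2])).ravel()
r=least_squares(f,[.57,.35,.65]); v=r.x; print(v,np.degrees(v[2])); print(W); print(1000*r.fun.reshape(-1,2))
for n,h in (('red',(.035,.105)),('kl',(-.126,.105)),('kr',(-.126,-.105)),('cass',(.035,-.105))): 
    c,k=np.cos(v[2]),np.sin(v[2]); print(n,v[0]+c*h[0]-k*h[1],v[1]+k*h[0]+c*h[1])
print('to pot look', shift(np.array([.42,-.13,.30])-s['tcp_pos']))
E
```

```text
[0.5702 0.3571 0.6267] 35.90488521280383
[[0.3131 0.4352]
 [0.5624 0.0891]
 [0.5665 0.6113]
 [0.5282 0.4627]
 [0.4141 0.374 ]]
[[  2.5976   0.7038]
 [ -0.2402   2.8772]
 [ -3.1433 -10.8579]
 [ -8.7391   0.0518]
 [  9.5251   7.2251]]
red 0.5369881907880409 0.462689246105809
kl 0.4065795364893152 0.3682721772888019
kr 0.529732234946281 0.19817393255133364
cass 0.6601408892450067 0.29259100136834076
to pot look [-140.5 -504.9  100.8]
```

>>> step_arm(targets="-140 -505 100 9;-140 -505 100 9;-140 -505 100 9;-140 -505 100 9;-140 -505 100 9;-140 -505 100 9;-140 -505 100 9;-140 -505 100 9;-140 -505 100 9;-140 -505 100 9;-140 -505 100 9;-140 -505 100 9")

```text
t: 3.4
tcp_pos: [0.4201, -0.1335, 0.3003]
tool_rot: [0.235, 0.972, -0.0, -0.001]
force: [-0.3, 0.6, -0.8]
finger_gap: 0.999
gripper_force: 0.0
```

Run:
```python
from h import *
np.set_printoptions(precision=4,suppress=True)
s=manip.sense(); im=manip.snapshot('wrist'); print(s['t'],s['tcp_pos'],s['q'],R.from_quat(s['tool_rot']).as_matrix())
for q,z in (('coffee_pot',0),('pot_handle',.114),('mug',0),('coffee_jar',0)):
    print(q,[(round(r['p'],2),np.round(r['position']),atz('wrist',r['position'],z,s)[:2]) for r in manip.mark_of('wrist',q)[:3]])
cv2.imwrite('pics/w2.png',cv2.resize(im[...,::-1],(800,600)))
```

```text
3.4 [ 0.4201 -0.1335  0.3003] [-0.5615  0.1856  1.7772 -0.0011  1.1796 -1.658 ] [[-0.8898  0.4563 -0.0013]
 [ 0.4563  0.8898 -0.0004]
 [ 0.001  -0.0009 -1.    ]]
coffee_pot [(0.79, array([279., 235.]), array([ 0.5536, -0.1637]))]
pot_handle [(0.58, array([279., 224.]), array([ 0.4887, -0.1408]))]
mug [(0.78, array([312., 318.]), array([ 0.7199, -0.1812]))]
coffee_jar []
```

View pics/w2.png

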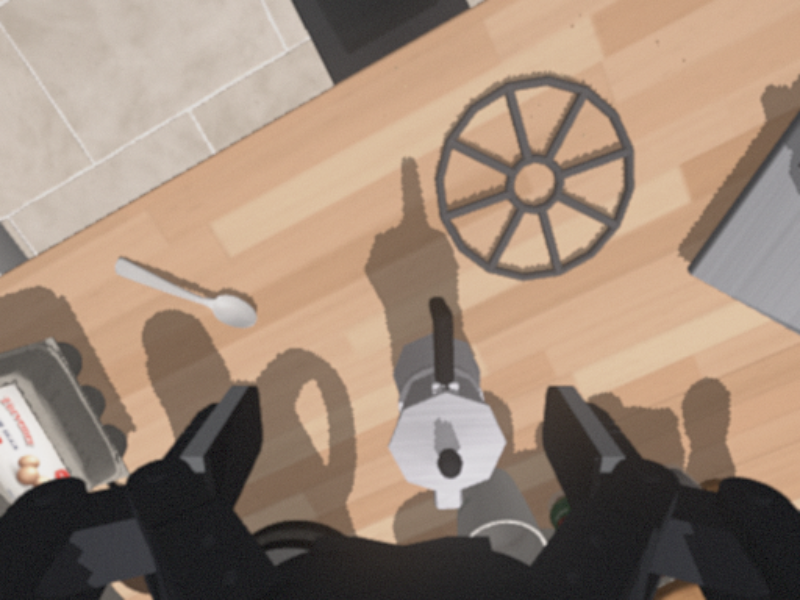

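The pot is seen from above: lid knob at (450,463), handle bar from (438,303) to (445,382). The trivet at (537,183) is clear of it.

Run:
```python
from h import *
np.set_printoptions(precision=4,suppress=True)
s=manip.sense()
o=atz('wrist',np.array((438.5,303))/1.5625,.123,s);i=atz('wrist',np.array((444.5,381))/1.5625,.123,s);k=atz('wrist',np.array((450,463))/1.5625,.153,s)
print(o,i,k,np.linalg.norm((o-i)[:2]),np.linalg.norm((o-k)[:2]))
d=o-k; print('handle dir',np.degrees(np.arctan2(d[1],d[0])),np.degrees(np.arctan2((o-i)[1],(o-i)[0])))
d[2]=0; d/=np.linalg.norm(d); g=(k+.070*d); print('grasp',g); g[2]=.16; print(shift(g-s['tcp_pos']))
```

```text
[ 0.4551 -0.1183  0.123 ] [ 0.5114 -0.1402  0.123 ] [ 0.556  -0.1598  0.153 ] 0.060444421049863806 0.1091604936986609
handle dir 157.61971985026383 158.69167318045345
grasp [ 0.4913 -0.1332  0.153 ]
[-65.4  28.3 141.4]
```

>>> step_arm(targets="-65 28 50 -5;-65 28 100 -5;-65 28 140 -5;-65 28 165 -5;-65 28 185 -5;-65 28 200 -5;-65 28 204 -5;-65 28 204 -5")

```text
t: 4.45
tcp_pos: [0.4909, -0.1339, 0.0972]
tool_rot: [0.189, 0.982, 0.0, -0.0]
force: [0.0, -0.6, 0.9]
finger_gap: 0.997
gripper_force: 0.0
```

>>> step_arm(targets="0 0 0 0;0 0 0 0;0 0 0 0;0 0 0 0;0 0 0 0;0 0 0 0;0 0 0 0;0 0 0 0", gripper=1, squeeze=100)

```text
t: 5.25
tcp_pos: [0.4913, -0.1354, 0.0979]
tool_rot: [0.19, 0.982, -0.0, 0.001]
force: [-0.3, 0.2, 6.7]
finger_gap: 0.145
gripper_force: 98.7
```

>>> step_arm(targets="0 0 -10 0;0 0 -25 0;0 0 -50 0;0 0 -80 0;0 0 -110 0;0 0 -140 0;0 0 -160 0;0 0 -170 0;0 0 -170 0")

```text
t: 6.15
tcp_pos: [0.4907, -0.135, 0.268]
tool_rot: [0.19, 0.982, -0.0, 0.0]
force: [0.7, -1.0, -3.7]
finger_gap: 0.143
gripper_force: 97.5
```

Run:
```python
from h import *
s=manip.sense(); im=manip.snapshot('wrist');im2=manip.snapshot('side')
cv2.imwrite('pics/l1.png',np.hstack([cv2.resize(im[...,::-1],(400,300)),cv2.resize(im2[80:290,160:440,::-1],(400,300))]))
print(s['force'],s['ft_torque'],s['tcp_pos'])
```

```text
[ 0.70618541 -0.96311906 -3.65834407] [ 0.07139663  0.23197632 -0.00149276] [ 0.49071137 -0.13501905  0.26800504]
```

View pics/l1.png

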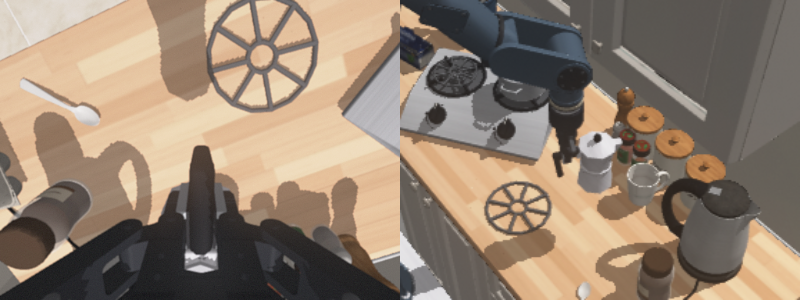

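The pot is held by its bar and stays level. I'll carry it round the casserole to above the left ring.

>>> step_arm(targets="25 20 0 0;55 45 0 0;90 80 0 0;121 113 0 0;137 150 0 0;153 190 0 0;170 230 0 0;183 265 0 0;196 300 0 0;205 340 0 0;213 380 0 0;220 420 0 0")

```text
t: 7.45
tcp_pos: [0.4422, 0.338, 0.2651]
tool_rot: [0.19, 0.982, -0.001, -0.002]
force: [0.4, -0.7, -5.5]
finger_gap: 0.143
gripper_force: 97.6
```

>>> step_arm(targets="8 35 0 0;16 70 0 0;22 100 0 0;27 125 0 0;30 140 0 0;31 147 0 0;31 148 0 0;31 148 0 0")

```text
t: 8.25
tcp_pos: [0.4695, 0.4846, 0.266]
tool_rot: [0.19, 0.982, -0.001, -0.001]
force: [0.3, -0.2, -3.9]
finger_gap: 0.148
gripper_force: 97.5
```

Run:
```python
from h import *
np.set_printoptions(precision=4,suppress=True)
s=manip.sense(); print(s['tcp_pos'],s['t'],R.from_quat(s['tool_rot']).as_matrix()[:,0])
for n in ('wrist','scene','side'):
    im=manip.snapshot(n); cv2.imwrite(f'pics/{n}3.png',im[...,::-1])
    for q in ('reducer','coffee_pot','knob_l_grip'):
        print(n,q,[(round(r['p'],2),np.round(r['position'],1)) for r in manip.mark_of(n,q)[:3]])
w=cv2.imread('pics/wrist3.png');a=cv2.imread('pics/scene3.png')[80:230,130:330];b=cv2.imread('pics/side3.png')[80:230,130:330]
cv2.imwrite('pics/v3.png',np.vstack([np.hstack([cv2.resize(a,(400,300)),cv2.resize(b,(400,300))]),np.hstack([cv2.resize(w,(400,300)),np.zeros((300,400,3),np.uint8)])]))
```

```text
[0.4695 0.4846 0.266 ] 8.25 [-0.9276  0.3737  0.0013]
wrist reducer []
wrist coffee_pot []
wrist knob_l_grip [(0.63, array([136.7, 161. ]))]
scene reducer [(0.98, array([224.7, 231.2])), (0.51, array([194.2, 129. ]))]
scene coffee_pot [(0.67, array([188. , 112.8]))]
scene knob_l_grip [(0.5, array([169.2, 155.4]))]
side reducer [(0.66, array([241.4, 223.9])), (0.61, array([198.7, 132.1]))]
side coffee_pot [(0.87, array([196.8, 118.9]))]
side knob_l_grip [(0.66, array([183.7, 156.8]))]
```

View pics/v3.png

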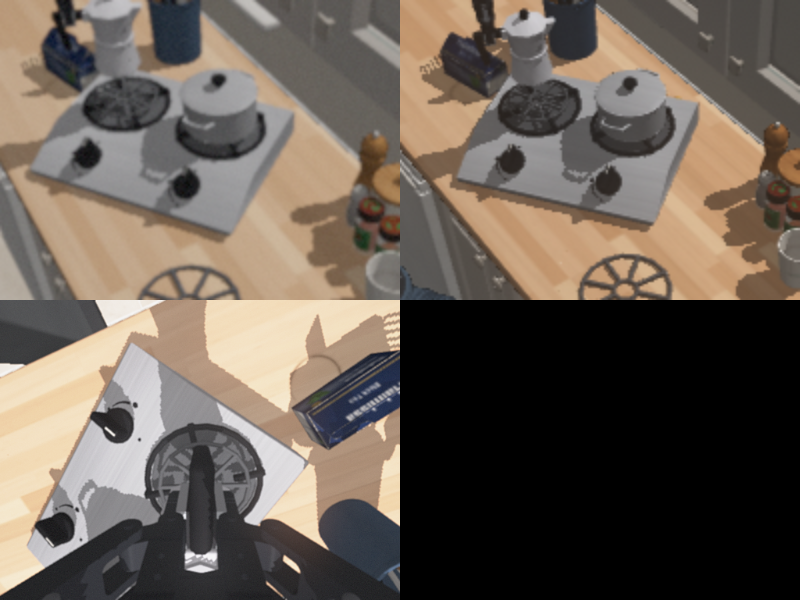

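Run:
```python
from h import *
from scipy.optimize import least_squares
np.set_printoptions(precision=4,suppress=True)
print('fov',manip.get_calibration('wrist'))
s1=dict(tcp_pos=[.4442,.392,.4024],tool_rot=[.157,.988,.001,.001])
print('w1 red',atz('wrist',(318.7,190.7),.096,s1))
print('scene',atz('scene',(193,131.5),.088),'side',atz('side',(200,133),.088))
s=manip.sense(); print(s['tcp_pos'])
# current wrist: knob mark & corners (view px*1.28)
for p,z,n in (((136.7,161),.076,'kl'),((131*1.28,(343-300)*1.28),.02,'FL'),((307*1.28,163*1.28),.07,'BL'),((205*1.28,(483-300)*1.28),.09,'ring')): print(n,atz('wrist',p,z,s))
pts=[((403,88),(-.165,.215,.02)),((193,396),(-.165,-.215,.02)),((645,283),(.155,.215,.07)),((498,298),(.035,.105,.096)),((374,212),(-.1285,.105,.0815)),]
W=np.array([atz('wrist',np.array(p)/1.5625,h[2],s1)[:2] for p,h in pts]); H=np.array([h[:2] for _,h in pts])
def f(v): return (W-(H@np.array([[np.cos(v[2]),np.sin(v[2])],[-np.sin(v[2]),np.cos(v[2])]])+v[:2])).ravel()
r=least_squares(f,[.57,.35,.65]); v=r.x; print(v,np.degrees(v[2])); print(W); print(1000*r.fun.reshape(-1,2))
# pot axis now
for n in('scene','side'): print(n,proj(n,s['tcp_pos']+np.array([.065,-.026,-.097])))
```

```text
fov {'fov_y': 63.589803514957325, 'cx': 257.15711782869414, 'cy': 191.168736283369, 'tool_from_camera': array([[ 0.0001, -0.9542, -0.2992,  0.0774],
       [ 1.    ,  0.    ,  0.0003, -0.0003],
       [-0.0002, -0.2992,  0.9542, -0.1424],
       [ 0.    ,  0.    ,  0.    ,  1.    ]])}
w1 red [0.5334 0.4618 0.096 ]
scene [0.5365 0.4423 0.088 ] side [0.5386 0.4454 0.088 ]
[0.47   0.4855 0.2674]
kl [0.4138 0.3655 0.076 ]
FL [0.3194 0.4341 0.02  ]
BL [0.5762 0.6139 0.07  ]
ring [0.5408 0.4631 0.09  ]
[0.5755 0.3557 0.6221] 35.64242305280478
[[0.3183 0.435 ]
 [0.5669 0.0865]
 [0.574  0.6111]
 [0.5335 0.4618]
 [0.4192 0.373 ]]
[[ 2.1738  0.7569]
 [ 0.1748  1.6665]
 [-2.2438 -9.651 ]
 [-9.3283  0.4019]
 [ 9.2235  6.8257]]
scene [np.float64(188.0250719278246), np.float64(112.14919125360365)]
side [np.float64(195.22925039992595), np.float64(116.51269716828548)]
```

>>> step_arm(targets="-1 1 20 0;-3 1 40 0;-3 1 55 0;-3 1 60 0;-3 1 60 0;-3 1 60 0;-3 1 60 0")

```text
t: 9.55
tcp_pos: [0.4738, 0.4859, 0.2087]
tool_rot: [0.19, 0.982, 0.001, 0.001]
force: [-0.6, 0.1, -2.9]
finger_gap: 0.145
gripper_force: 97.5
```

Run:
```python
from h import *
np.set_printoptions(precision=4,suppress=True)
s=manip.sense(); print(s['tcp_pos'],s['t'])
out=[]
for n in ('scene','side'):
    im=manip.snapshot(n)
    for q in ('reducer','coffee_pot'):
        print(n,q,[(round(r['p'],2),np.round(r['position'],1)) for r in manip.mark_of(n,q)[:3]])
    out.append(cv2.resize(im[80:170,150:240,::-1],(400,400),interpolation=cv2.INTER_CUBIC))
    b=np.array(s['tcp_pos'])+[.065,-.0255,-.098]
    ov=out[-1].copy(); sc=400/90
    for rad,zz,c in ((.067,.096,(0,0,255)),(.044,b[2],(0,255,0))):
        pp=[proj(n,[b[0]+rad*np.cos(t),b[1]+rad*np.sin(t),zz]) for t in np.linspace(0,6.28,40)]
        cv2.polylines(ov,[np.int32((np.array(pp)-[150,80])*sc)],True,c,1)
    out.append(ov)
cv2.imwrite('pics/v4.png',cv2.resize(np.vstack([np.hstack(out[:2]),np.hstack(out[2:])]),(600,600)))
```

```text
[0.4738 0.4859 0.2087] 9.55
scene reducer [(0.77, array([225. , 233.3])), (0.62, array([194.5, 128.2]))]
scene coffee_pot [(0.59, array([188.5, 123.4]))]
side reducer [(0.66, array([241.9, 225. ]))]
side coffee_pot [(0.61, array([199.2, 126.1]))]
```

View pics/v4.png

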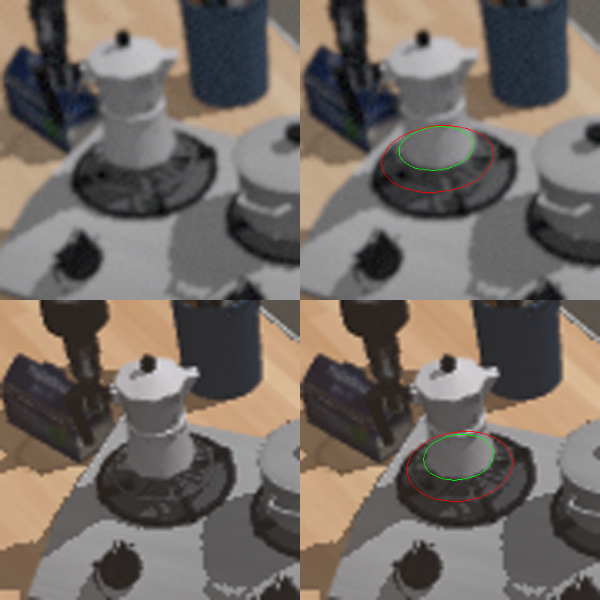

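>>> step_arm(targets="-1 -2 2 0;-3 -4 6 0;-3 -4 10 0;-3 -4 12 0;-3 -4 13 0;-3 -4 14 0;-3 -4 15 0;-3 -4 15 0;-3 -4 15 0")

```text
t: 10.75
tcp_pos: [0.4736, 0.4806, 0.1941]
tool_rot: [0.19, 0.982, -0.0, -0.0]
force: [-5.3, -2.0, 6.5]
finger_gap: 0.145
gripper_force: 99.1
```

>>> step_arm(targets="0 0 0 0;0 0 0 0;0 0 0 0;0 0 0 0;0 0 0 0;0 0 0 0", gripper=0)

```text
t: 11.35
tcp_pos: [0.4746, 0.4805, 0.1922]
tool_rot: [0.19, 0.982, 0.0, 0.0]
force: [-0.4, -0.7, 0.7]
finger_gap: 1.001
gripper_force: 0.0
```

>>> step_arm(targets="0 0 -20 0;0 0 -50 0;0 0 -90 0;20 0 -130 0;40 0 -140 0;60 0 -150 0;80 0 -150 0;80 0 -150 0;80 0 -150 0")

```text
t: 12.25
tcp_pos: [0.399, 0.5102, 0.3404]
tool_rot: [0.189, 0.982, -0.002, -0.001]
force: [0.9, 0.1, 0.2]
finger_gap: 0.997
gripper_force: 0.0
```

Run:
```python
from h import *
np.set_printoptions(precision=4,suppress=True)
s=manip.sense(); print(s['tcp_pos'],s['tool_rot'],s['t'],s['force'])
im=manip.snapshot('wrist')
for q,z in (('reducer',.09),('coffee_pot',.096),('pot_handle',.21),('knob_l_grip',.076)):
    print(q,[(round(r['p'],2),np.round(r['position'],1),atz('wrist',r['position'],z,s)) for r in manip.mark_of('wrist',q)[:3]])
cv2.imwrite('pics/w5.png',im[...,::-1])
cv2.imwrite('pics/v5.png',cv2.resize(im[...,::-1],(800,600)))
```

```text
[0.399  0.5102 0.3404] [ 0.1894  0.9819 -0.0015 -0.0007] 12.25 [0.9367 0.1112 0.1812]
reducer [(0.48, array([258.6, 259.3]), array([0.5363, 0.4563, 0.09  ]))]
coffee_pot [(0.81, array([259., 266.]), array([0.5433, 0.4541, 0.096 ]))]
pot_handle [(0.57, array([256. , 261.3]), array([0.4736, 0.4783, 0.21  ])), (0.56, array([210.1, 273.2]), array([0.469 , 0.4303, 0.21  ]))]
knob_l_grip [(0.7, array([163.1, 203. ]), array([0.4124, 0.3623, 0.076 ]))]
```

View pics/v5.png

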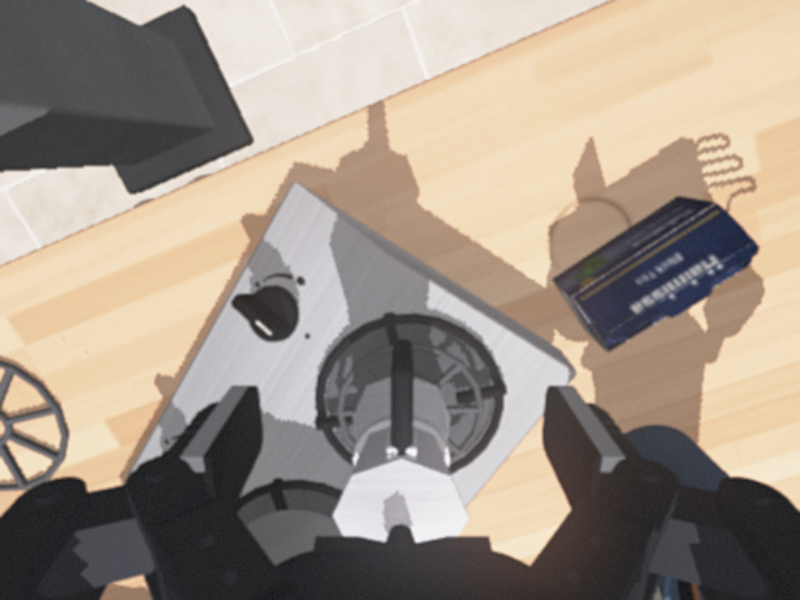

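Run:
```python
from h import *
from scipy.optimize import least_squares
np.set_printoptions(precision=4,suppress=True)
s=manip.sense(); im=manip.snapshot('wrist')
for m in manip.masks_of('wrist','reducer')[:2]:
    k=m['pixels'].astype(np.uint8); ys,xs=np.where(k)
    W=np.array([atz('wrist',p,.095,s)[:2] for p in zip(xs,ys)]); print(m['p'],len(xs),xs.min(),xs.max(),ys.min(),ys.max(),W.min(0),W.max(0))
    h=cv2.convexHull(np.float32(W*1000)).reshape(-1,2)/1000
    # circle with fixed radius: visible arc hull points
    r=least_squares(lambda v:np.hypot(*(h-v[:2]).T)-.067,[.537,.459],loss='soft_l1',f_scale=.002); print('R67',r.x,1000*r.fun[:])
    r=least_squares(lambda v:np.hypot(*(h-v[:2]).T)-v[2],[.537,.459,.067],loss='soft_l1',f_scale=.002); print(r.x)
    big=cv2.resize(im[180:330,180:340,::-1],(640,600),interpolation=cv2.INTER_CUBIC); km=cv2.resize(k[180:330,180:340],(640,600),interpolation=cv2.INTER_NEAREST)
    cs,_=cv2.findContours(km,0,2); cv2.drawContours(big,cs,-1,(0,0,255),1)
    pot=[.5388,.4554]
    for c,rad,z,col in (((.5388,.4554),.067,.096,(0,255,0)),((.5388,.4624),.067,.096,(255,255,0))):
        pp=np.array([proj('wrist',[c[0]+rad*np.cos(t),c[1]+rad*np.sin(t),z],s) for t in np.linspace(0,6.28,60)]); cv2.polylines(big,[np.int32((pp-180)*4)],True,col,1)
    cv2.imwrite('pics/v6.png',big); break
```

```text
0.61 1069 216 308 218 292 [0.4749 0.3947] [0.6034 0.5257]
R67 [0.5413 0.46  ] [-1.907  -0.5736 -0.8715 -0.8254 -0.7075 -0.6163 -0.6719 -0.5389 -1.5139
 -1.4673 -1.8107 -1.8434 -1.6026 -1.9925 -1.2354 -1.2466 -1.5154 -0.7397
 -0.7045 -0.4421 -0.2165 -0.6614  0.1493  0.0827 -0.3513 -0.3286 -0.4205
 -0.7034 -0.4999 -1.1467 -0.5211 -0.5595 -0.5338 -1.3792 -0.4431 -0.6271
 -1.6573 -1.789  -1.7679 -1.4464 -1.863  -1.5965 -1.6425 -1.4944 -1.9889
 -2.7723 -3.0575 -2.8263]
[0.5407 0.4605 0.0657]
```

View pics/v6.png

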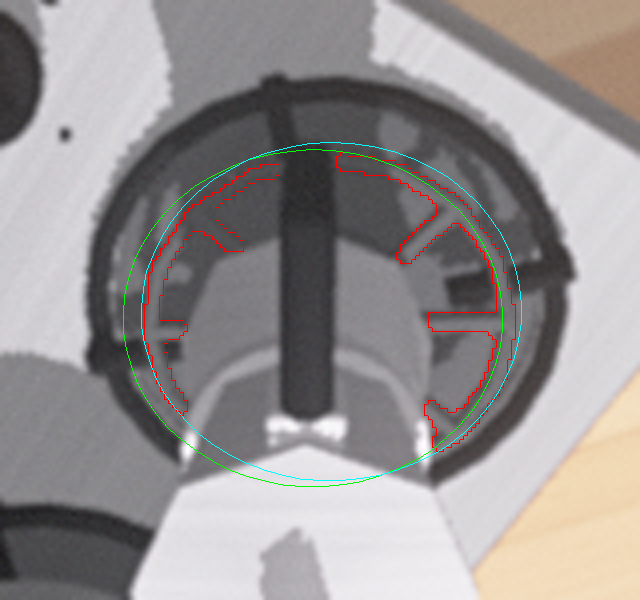

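The mask fit puts the reducer at (0.541, 0.4605). The pot axis is at about (0.539, 0.455), so it is roughly 6 mm off, well inside 16 mm, and it stands free. Next is the left knob.

>>> step_arm(targets="-10 -20 0 8;-20 -40 0 17;-30 -60 0 25;-40 -80 0 34;-50 -100 0 42;-60 -120 0 50;-65 -129 0 58;-65 -129 0 66;-65 -129 0 74;-65 -129 0 82;-65 -129 0 90;-65 -129 0 98")

```text
t: 13.8
tcp_pos: [0.4127, 0.3662, 0.3424]
tool_rot: [0.867, 0.498, 0.0, 0.0]
force: [0.7, -0.5, -0.3]
finger_gap: 1.002
gripper_force: 0.0
```

>>> step_arm(targets="0 0 20 8;0 0 40 16;0 0 60 24;0 0 80 24;0 0 80 24;0 0 80 24")

```text
t: 14.4
tcp_pos: [0.4128, 0.3664, 0.2625]
tool_rot: [0.951, 0.31, -0.0, 0.0]
force: [0.3, -0.3, 0.5]
finger_gap: 1.005
gripper_force: 0.0
```

Run:
```python
from h import *
np.set_printoptions(precision=4,suppress=True)
s=manip.sense(); T=R.from_quat(s['tool_rot']).as_matrix(); print(s['tcp_pos'],s['t'],s['q'],np.degrees(np.arctan2(T[1,0],T[0,0])))
im=manip.snapshot('wrist')
print([(round(r['p'],2),np.round(r['position'],1),atz('wrist',r['position'],.076,s)) for r in manip.mark_of('wrist','knob_l_grip')[:3]])
m=manip.masks_of('wrist','knob_l_grip')
for k in m[:2]: 
    ys,xs=np.where(k['pixels']); print(k['p'],xs.min(),xs.max(),ys.min(),ys.max())
cv2.imwrite('pics/w7.png',im[...,::-1]); cv2.imwrite('pics/v7.png',cv2.resize(im[...,::-1],(800,600)))
```

```text
[0.4128 0.3664 0.2625] 14.4 [ 0.5234  0.3924  1.5805 -0.      1.1688  1.4648] 36.06456451710595
[(0.74, array([450.6, 167.3]), array([0.5361, 0.1968, 0.076 ])), (0.63, array([258.2, 170.4]), array([0.4102, 0.3638, 0.076 ]))]
0.93 236 281 136 191
0.58 235 281 136 191
```

View pics/v7.png

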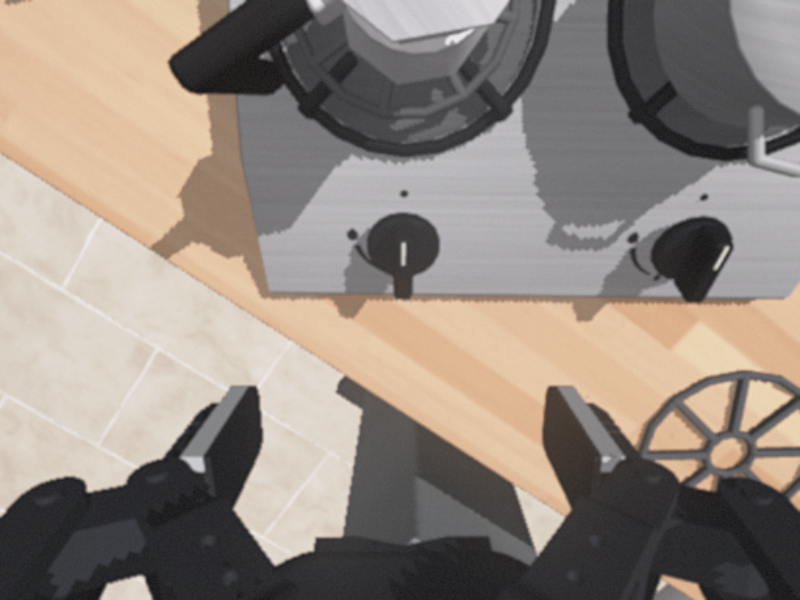

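The view is lined up: left knob at (403,245), its pointer at off, on the tool's centre line. The pot and handle are clear of it. I'll go down and grip the bar.

>>> step_arm(targets="-4 1 40 0;-4 1 80 0;-4 1 115 0;-4 1 140 0;-4 1 160 0;-4 1 175 0;-4 1 185 0;-4 1 190 0;-4 1 192 0;-4 1 192 0")

```text
t: 15.55
tcp_pos: [0.4102, 0.3635, 0.0708]
tool_rot: [0.951, 0.31, 0.001, -0.0]
force: [-0.4, 0.1, -0.5]
finger_gap: 1.002
gripper_force: 0.0
```

>>> step_arm(targets="0 0 0 0;0 0 0 0;0 0 0 0;0 0 0 0;0 0 0 0;0 0 0 0;0 0 0 0;0 0 0 0", gripper=1, squeeze=50)

```text
t: 16.35
tcp_pos: [0.4097, 0.3634, 0.0706]
tool_rot: [0.951, 0.31, 0.0, -0.0]
force: [-1.2, 0.7, 3.8]
finger_gap: 0.147
gripper_force: 52.0
```

>>> step_arm(targets="1 0 2 0;2 0 4 0;3 0 6 0;3.5 0 7.5 0;4 0 8.5 0;4 0 8.5 0;4 0 8.5 0")

```text
t: 17.05
tcp_pos: [0.4124, 0.3654, 0.0632]
tool_rot: [0.951, 0.31, -0.0, 0.0]
force: [-5.3, -1.3, 15.2]
finger_gap: 0.152
gripper_force: 53.7
```

>>> step_arm(targets="0 0 0 -7;0 0 0 -14;0 0 0 -21;0 0 0 -28;0 0 0 -35;0 0 0 -42;0 0 0 -48;0 0 0 -48")

```text
t: 17.85
tcp_pos: [0.4153, 0.363, 0.0645]
tool_rot: [0.742, 0.671, 0.0, 0.003]
force: [-0.3, -12.3, 22.9]
finger_gap: 0.153
gripper_force: 101.1
```

>>> step_arm(targets="0 0 0 0;0 0 0 0;0 0 0 -7;0 0 0 -14;0 0 0 -21;0 0 0 -21", squeeze=20)

```text
t: 18.45
tcp_pos: [0.4173, 0.3644, 0.0647]
tool_rot: [0.607, 0.795, 0.003, 0.004]
force: [0.8, -10.6, 19.3]
finger_gap: 0.149
gripper_force: 122.5
```

>>> step_arm(targets="0 0 0 -7;0 0 0 -14;0 0 0 -21;0 0 0 -21")

```text
t: 18.85
tcp_pos: [0.4179, 0.3642, 0.0664]
tool_rot: [0.452, 0.892, 0.002, 0.005]
force: [1.1, -13.8, 30.9]
finger_gap: 0.15
gripper_force: 116.6
```

Run:
```python
from h import *
s=manip.sense(); print(s['force'],s['ft_torque'],s['tcp_pos'],R.from_quat(s['tool_rot']).as_matrix().round(3),s['gripper_force'],s['finger_gap'])
```

```text
[  1.11559136 -13.78925104  30.93646279] [-2.36492078 -1.41375314 -0.40199653] [0.41791895 0.36421636 0.06639645] [[-0.592  0.806  0.011]
 [ 0.806  0.592 -0.   ]
 [-0.007  0.008 -1.   ]] 116.57271536998451 0.14955383515613102
```

The knob is turned 90° and held in with about 31 N. I'll keep it there for more than 3 s.

>>> step_arm(targets="0 0 0 0;0 0 0 0;0 0 0 0;0 0 0 0;0 0 0 0;0 0 0 0;0 0 0 0;0 0 0 0;0 0 0 0;0 0 0 0;0 0 0 0;0 0 0 0")

```text
t: 20.05
tcp_pos: [0.4179, 0.3642, 0.0664]
tool_rot: [0.452, 0.892, 0.002, 0.005]
force: [0.3, -12.7, 31.8]
finger_gap: 0.148
gripper_force: 116.6
```

>>> step_arm(targets="0 0 0 0;0 0 0 0;0 0 0 0;0 0 0 0;0 0 0 0;0 0 0 0;0 0 0 0;0 0 0 0;0 0 0 0;0 0 0 0;0 0 0 0;0 0 0 0")

```text
t: 21.25
tcp_pos: [0.4179, 0.3642, 0.0664]
tool_rot: [0.452, 0.892, 0.002, 0.005]
force: [0.6, -13.2, 30.9]
finger_gap: 0.151
gripper_force: 116.6
```

>>> step_arm(targets="0 0 0 0;0 0 0 0;0 0 0 0;0 0 0 0;0 0 0 0;0 0 0 0;0 0 0 0;0 0 0 0;0 0 0 0;0 0 0 0;0 0 0 0;0 0 0 0")

```text
t: 22.45
tcp_pos: [0.4179, 0.3642, 0.0664]
tool_rot: [0.452, 0.892, 0.002, 0.005]
force: [0.4, -13.0, 31.5]
finger_gap: 0.148
gripper_force: 116.6
```

>>> step_arm(targets="0 0 -3 0;0 0 -5 0;0 0 -5 0;0 0 -5 0;0 0 -5 0;0 0 -5 0", gripper=0)

```text
t: 23.05
tcp_pos: [0.4136, 0.3659, 0.0665]
tool_rot: [0.453, 0.891, 0.0, 0.0]
force: [-0.1, 0.2, 0.4]
finger_gap: 0.999
gripper_force: 0.0
```

>>> step_arm(targets="0 0 -30 0;0 0 -70 0;0 0 -110 0;0 0 -130 0;0 0 -130 0;0 0 -130 0")

```text
t: 23.65
tcp_pos: [0.4129, 0.3656, 0.1966]
tool_rot: [0.453, 0.891, 0.0, 0.0]
force: [-0.8, -0.2, -0.5]
finger_gap: 1.001
gripper_force: 0.0
```

```bash
cat > k.py <<'E'
from h import *
np.set_printoptions(precision=4,suppress=True)
s=manip.sense(); im=manip.snapshot('wrist'); print(s['tcp_pos'],s['t'])
print([(round(r['p'],2),np.round(r['position'],1),atz('wrist',r['position'],.076,s)) for r in manip.mark_of('wrist','knob_l_grip')[:3]])
yaw=np.radians(36.5); u=np.array([np.cos(yaw),np.sin(yaw),0]); y=np.array([-u[1],u[0],0]); t=np.radians(25)
a=-np.sin(t)*u+np.cos(t)*np.array([0,0,1]); U=np.cos(t)*u+np.sin(t)*np.array([0,0,1])
G=np.array([.4102,.3638,.076]); top=G+.010*a
o=proj('wrist',top,s); print('bar top px',o)
g=im.astype(int).sum(2)
for m in manip.masks_of('wrist','knob_l_grip')[:2]:
    k=cv2.morphologyEx(m['pixels'].astype(np.uint8),cv2.MORPH_CLOSE,np.ones((5,5))); k=cv2.erode(k,np.ones((3,3)))
    ys,xs=np.where((k>0)&(g>330)); print(m['p'],np.round(m['position']),len(xs))
    if len(xs)<3: continue
    P=[]
    for p in zip(xs,ys):
        c,d=ray('wrist',p,s); w=c+d*((top-c)@a)/(d@a)-top; P.append((w@U*1000,w@y*1000))
    P=np.array(P); print('pointer mean (U,y) mm',P.mean(0),'angle',np.arctan2(P.mean(0)[1],P.mean(0)[0]))
    q=P-P.mean(0); v=np.linalg.svd(q)[2][0]; print('line dir',np.arctan2(v[1],v[0]))
E
python3 k.py
```

```text
[0.4129 0.3656 0.1966] 23.65
[]
bar top px [np.float64(249.17166364183373), np.float64(188.2509280660922)]
0.88 [262. 183.] 104
pointer mean (U,y) mm [ 3.8809 12.8956] angle 1.2784733415671574
line dir -1.358997857540014
```

Run:
```python
from h import *
np.set_printoptions(precision=4,suppress=True)
yaw=np.radians(36.5); u=np.array([np.cos(yaw),np.sin(yaw),0]); y=np.array([-u[1],u[0],0]); t=np.radians(25)
a=-np.sin(t)*u+np.cos(t)*np.array([0,0,1]); U=np.cos(t)*u+np.sin(t)*np.array([0,0,1])
top=np.array([.4102,.3638,.076])+.010*a
def an(im,k,s,th):
    g=im.astype(int).sum(2); ys,xs=np.where((k>0)&(g>th)); P=[]
    for p in zip(xs,ys):
        c,d=ray('wrist',p,s); w=c+d*((top-c)@a)/(d@a)-top; P.append((w@U*1000,w@y*1000))
    P=np.array(P); v=np.linalg.svd(P-P.mean(0))[2][0]; print(th,len(P),P.mean(0),P.std(0),P.min(0),P.max(0),'dir',np.arctan2(v[1],v[0])%np.pi)
im=cv2.imread('pics/w7.png'); k=np.zeros((384,512),np.uint8); k[150:176,250:266]=1
for th in (250,400,520): an(im,k,dict(tcp_pos=[.4128,.3664,.2625],tool_rot=[.951,.310,0,0]),th)
s=manip.sense(); im=manip.snapshot('wrist'); cv2.imwrite('pics/w8.png',im[...,::-1])
k=cv2.morphologyEx(manip.masks_of('wrist','knob_l_grip')[0]['pixels'].astype(np.uint8),cv2.MORPH_CLOSE,np.ones((5,5))); k=cv2.erode(k,np.ones((5,5)))
for th in (250,400,520): an(im,k,s,th)
ys,xs=np.where(k); x0,y0=xs.min(),ys.min(); g=im.sum(2,dtype=int)[ys.min():ys.max()+1:2,xs.min():xs.max()+1:2]
for r in g: print(''.join('#' if v>450 else '+' if v>250 else '.' if v>120 else ' ' for v in r))
```

```text
250 73 [21.0542  0.4832] [5.8176 1.3221] [10.2087 -1.7728] [30.628   2.3939] dir 3.107081195790343
400 43 [20.5765  0.3207] [5.2982 0.8243] [11.5374 -0.7634] [29.4033  1.3516] dir 3.1372239738877488
520 26 [20.5917  0.7844] [4.7719 0.5119] [12.8587  0.2428] [28.1721  1.3434] dir 3.1365504023182376
250 110 [ 2.3111 16.6168] [1.2953 5.4674] [0.285  7.1018] [ 4.219  26.1837] dir 1.5384765862307277
400 65 [ 2.29   16.9836] [0.7591 5.3542] [1.2264 7.9776] [ 3.3063 26.1111] dir 1.551504079210229
520 62 [ 2.2777 17.1235] [0.7473 5.1121] [1.2384 8.0806] [ 3.2967 26.0384] dir 1.555900262972412
+++++++...........+######
+++++..............+#####
+++.++...............+###
++..##................###
++..##................+##
+...##.................+#
....##..................+
....##..................+
....##...................
....##...................
....##...................
....##...................
....##...................
....##...................
.........................
.........................
.........................
+........................
#........................
#+......................+
##......................+
##+....................+#
##+...................+##
##+..................+###
##+.................+####
##+...............+######
##+...........+++########
##+..........############
##+........+#############
###.......+##############
```

The pointer reads 1.55 rad, so the knob is at full flame and has sprung out. I'll regrip it a little higher and turn it to the end stop without pressing.

>>> step_arm(targets="0 -3 40 0;0 -3 75 0;0 -3 100 0;0 -3 115 0;0 -3 120 0;0 -3 122 0;0 -3 122 0")

```text
t: 24.6
tcp_pos: [0.4108, 0.364, 0.075]
tool_rot: [0.453, 0.891, 0.0, 0.0]
force: [0.4, -0.0, -0.3]
finger_gap: 1.002
gripper_force: 0.0
```

>>> step_arm(targets="0 0 0 0;0 0 0 0;0 0 0 0;0 0 0 0;0 0 0 0;0 0 0 0;0 0 0 0;0 0 0 0", gripper=1, squeeze=20)

```text
t: 25.4
tcp_pos: [0.4113, 0.3644, 0.0753]
tool_rot: [0.453, 0.891, 0.001, 0.001]
force: [1.9, 1.0, 4.1]
finger_gap: 0.197
gripper_force: 18.4
```

>>> step_arm(targets="0 0 0 -7;0 0 0 -14;0 0 0 -21;0 0 0 -28;0 0 0 -35;0 0 0 -42;0 0 0 -42")

```text
t: 26.1
tcp_pos: [0.411, 0.3647, 0.0755]
tool_rot: [0.103, 0.995, 0.001, 0.001]
force: [0.1, 2.1, 4.7]
finger_gap: 0.181
gripper_force: 19.6
```

>>> step_arm(targets="0 0 0 -7;0 0 0 -14;0 0 0 -21;0 0 0 -28;0 0 0 -34;0 0 0 -40;0 0 0 -40;0 0 0 -40")

```text
t: 26.9
tcp_pos: [0.4106, 0.3639, 0.0752]
tool_rot: [-0.242, 0.97, 0.0, 0.0]
force: [0.3, -0.1, 5.0]
finger_gap: 0.157
gripper_force: 21.5
```

>>> step_arm(targets="0 0 0 0;0 0 -1 0;0 0 -1 0;0 0 -1 0;0 0 -1 0;0 0 -1 0", gripper=0)

```text
t: 27.5
tcp_pos: [0.4104, 0.3638, 0.0757]
tool_rot: [-0.243, 0.97, -0.0, -0.0]
force: [-0.1, -0.2, -0.9]
finger_gap: 1.004
gripper_force: 0.0
```

>>> step_arm(targets="0 0 -30 0;0 0 -70 0;0 0 -110 0;0 0 -130 0;0 0 -130 0;0 0 -130 0")

```text
t: 28.1
tcp_pos: [0.4102, 0.3637, 0.2057]
tool_rot: [-0.243, 0.97, -0.0, -0.0]
force: [-0.8, 0.2, -0.5]
finger_gap: 0.998
gripper_force: 0.0
```

```bash
sed -i 's/g>330/g>450/; s/np.ones((3,3))/np.ones((5,5))/; s/yaw);/&/; s/\.4102,\.3638/.412,.365/' k.py; python3 k.py
python3 - <<'E'
from h import *
for n,qs in (('side',('coffee_pot','casserole')),('scene',('coffee_pot','casserole'))):
    manip.snapshot(n)
    for q in qs: print(n,q,[(round(r['p'],2),np.round(r['position'],1)) for r in manip.mark_of(n,q)[:2]])
    print('expected pot',proj(n,[.539,.455,.096]))
s=manip.sense(); print(s['t'],s['tcp_pos'],s['force'])
E
```

```text
[0.4102 0.3637 0.2057] 28.1
[(0.72, array([259.7, 185.2]), array([0.4109, 0.3673, 0.076 ])), (0.21, array([ 36.2, 208.8]), array([0.5299, 0.1933, 0.076 ]))]
bar top px [np.float64(256.21148078854173), np.float64(183.3960844599866)]
0.93 [258. 190.] 54
pointer mean (U,y) mm [-14.7321   3.6739] angle 2.8971985150404866
line dir -0.16262929303998439
side coffee_pot [(0.69, array([197.3, 130.9]))]
side casserole [(0.94, array([245.5, 140.2]))]
expected pot [np.float64(198.67119355810942), np.float64(130.3454257285523)]
scene coffee_pot [(0.56, array([195. , 127.7]))]
scene casserole [(0.96, array([238.2, 142.6])), (0.55, array([326.4, 231. ]))]
expected pot [np.float64(191.9916979711773), np.float64(128.0383437296872)]
28.55 [0.41033551 0.363716   0.20517167] [-0.17059599 -0.08348132 -0.24147964]
```

The pointer reads 2.98 rad, which is the end stop. The pot is where I left it and the hand is clear, so I'm handing in.

```bash
python3 -c "
from station import manip; print(manip.sign_off())"
```

```text
the job is handed in; nothing more can be done
None
```

I handed the job in at about 28.6 s, and `sign_off` gave no verdict: the pot stands on the reducer about 6 mm off centre, and the left knob was held fully pressed at full flame (1.55 rad) for over 3 s, then released and turned to the small-flame stop (2.98 rad).

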